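Lock the belt pulley onto its spindle with a bail linchpin

TASK

Take the linchpin off its rest, push it gently through the hole across the square top of the spindle until its collar sits against the steel, and let go of it; then swing its red wire bail up and over the top of the spindle and down, until it lies fully over the end of the pin. Feel for the hole and never force the pin (the spindle's height was set by hand), do not disturb the pulley, and leave everything else on the bench where it is.

Things in the scene. Friction and masses are not known exactly. Their poses are not given: they have to be found in the camera images.
- linchpin: Linchpin (0.12 kg), starts level on the rest. Origin: centre of its yellow grip block; +x along the pin to its tip, +z up. Block 36 (x -20 to 16) x 14 (y) x 22 (z) mm: hold it level by the 14 mm sides near the origin. Then a steel collar 22 x 22 mm (x 16 to 20), then the shank 9 (y) x 13 (z) mm, edges and tip rounded 3 mm, to x = 66. A red wire bail is hinged at the block's rear.
- pin_collar (a point): Centre of the collar's front face, 20 mm ahead of the linchpin's origin: this face must come against the spindle.
- pin_tip (a point): Front end of the shank, 66 mm ahead of the linchpin's origin; it comes out 14 mm beyond the spindle.
- bail (a joint): Swing (rad) of the red bail about the linchpin's y axis at x = -24, z = 0 mm. 0: leaning back 35 degrees from upright, away from the tip (its stop); 0.611: straight up; 2.182: fully over, level along the pin, cross bar just past the tip. U of 4 mm wire, arms at y = +-20 mm, bar 96 mm from the hinge. Stiff hinge (0.08 N m friction, about 1 N at the bar), stays where it is left.
- bail_bar (a point): Middle of the bail's cross bar (it runs along the linchpin's y axis, 44 mm wide). The bail passes over the spindle's top with room to spare. Push the bar over from behind, then finish by pressing it down from above: pushing it along its arms only wedges the pin or slides it back out. Let go, the pin sags by up to 0.1 rad in the hole.
- stand: Fixed stand: blue base 150 x 130 x 12 mm. Origin: on the bench, on the spindle's upright axis; +z up; +x is the direction in which to push the pin, into the face that looks to -x. Spindle: round, 36 mm, with a square steel head 32 (x) x 26 (y) mm, 32 mm tall, on top. The hole runs through the middle of the head along x: 11 mm wide (y), 15 mm high (z), its centre 16 mm below the top.
- hole_nominal (a point): Nominal centre of the hole's mouth in the entry face: 16 mm to -x of the spindle's axis, 92 mm above the bench. Sideways it is true, but the spindle was clamped by hand: the real hole (and the whole square head) sits up to 10 mm higher or lower than this point. It does not give way: the pin on the steel beside the hole must be felt at once, and never pressed with more than 30 N.
- pulley: Aluminium and dark steel belt pulley, 110 mm across, 30 mm tall, lying loose on the stand's base plate around the spindle. Origin: centre of its underside. Its top is 42 mm above the bench. Leave it in place.
- rest: Grey pin rest, fixed: foot 120 x 50 x 6 mm. A pillar 24 x 12 mm under the grip block and a forked support under the shank, 48 mm ahead of the block's centre, keep the linchpin's axis 45 mm above the bench. Origin: on the bench under the starting place of the linchpin's origin; +x as the pin's.
- spray_can: Bystander: spray can, 60 mm across, 170 mm tall. Origin at its foot.
- wrench: Bystander: wrench, 170 mm long. Origin under its middle.
- bearing: Bystander: steel bearing ring, 52 mm across, 14 mm tall. Origin at its foot.
- jar: Bystander: jar, 64 mm across, 80 mm tall. Origin at its foot.
- socket: Bystander: steel socket, 26 mm across, 36 mm tall, standing. Origin at its foot.
- screwdriver: Bystander: screwdriver, 190 mm long. Origin under its middle.
- oil_cap: Bystander: black filler cap, 44 mm across, 26 mm tall. Origin at its foot.
Things that resemble listed ones, but are neither listed nor needed, are in the scene too. What is shaped like the linchpin but green is not meant. Leave any pink look-alike of the stand alone.

How it is judged:
By the outcome, as a careful person would: the job done as asked, in the order asked, and still so for the second after the job is handed in, with the robot touching nothing.
It also fails if it takes over 72 s, if anything falls off the work surface, if the arm or the gripper's body presses on something with over 40 N, if the wrist force passes 120 N, or if a joint passes its speed limit or range.

ROBOT

A 6-joint arm with a two-finger parallel gripper is mounted at the origin on the work surface. World frame = base frame: x ahead of the robot, y to its left, z up, the work surface at z = 0. Lengths are in mm, angles in rad, forces in N, time in s.
With the tool pointing down it reaches from about 300 to 775 mm from the base axis. Payload 14.6 kg.
Tool frame: the origin (TCP) lies on the centre line of the jaws, within the pads' length; the fingertips stand 19 mm ahead of it and the grasp point (between the pads) is the TCP (bot.tip_reach is the distance from the TCP to the fingertips, in mm); y points along the fingers, x is the direction in which the jaws open and shut, and the axes are right-handed (so a half turn about y gives the same grasp; the last joint's range is limited). The gripper opens to 85 mm and grips with 20 to 120 N. Pads are 22 mm wide; open, the fingers measure 114 mm over their backs; the gripper's body (76 mm by 85 mm) begins 54 mm behind the grasp point. The pads swing forward as they close: fully open they stand 13 mm farther back than shut.
Start: joints at [1.066, 0.3, 1.521, -0, 1.321, -0.067], TCP at [233.168, 498.119, 250.281] pointing down, gripper open.
Joint ranges: [-3.03, 3.03], [-0.79, 2.21], [0.23, 2.52], [-1.04, 4.18], [0, 3.07], [-2.55, 2.55]. Speed limits (rad/s): [2.22, 2.22, 2.57, 3.14, 3.14, 3.14].

INTERFACE

Orientations are given as a unit quaternion [w, x, y, z].
In Python, from rig import bot gives the robot as it stands. Calls block until the motion is done:
- bot.move_to(position, orientation): joint-space move of the TCP to a pose.
- bot.servo_line(position, attitude=None, speed=150, until_force=None): straight line of the TCP; attitude=None keeps the orientation; speed is the mean speed in mm/s. With until_force (N) it stops when the force on the tool has changed by that much, and returns True; else False.
- bot.move_joints(angles): joint-space move.
- bot.move_gripper(opening, grip_force=None): finger opening in mm; grip_force is the grip in N (None keeps the last); returns when the fingers have stopped.
- bot.dwell(seconds).
- bot.ik(position, orientation): joint angles nearest the present ones, or None.
- bot.read_state(): the state.
- bot.read_camera(name): name is "scene" or "top" or "wrist"; returns a dict with "image" (480x640x3 uint8, blue, green, red), "depth" (480x640 float32, mm along the optical axis (not along the pixel's ray), 0 where there is no reading), "fovy" (degrees; the focal length in pixels is half the picture's height over the tangent of half this angle, whatever the lens; pixels are square), "cx", "cy" (the principal point, pixels), "k1" (the pictures are not rectified: a ray, as slopes to the right and down, at radius r is drawn at 1 + k1 r^2 times it, then the intrinsics apply), "eye" and "attitude" of the camera in the world; the wrist camera has in their place "mount" (4x4, takes a point from camera to tool coordinates, whose origin is the TCP and whose axes are the tool frame's). Camera axes: x right, y down, z forward; pixel columns grow to the right and rows downward; lengths in mm; the calibration is good to about 2 mm. A picture is of the moment at which its call begins: read the wrist's pose just before it.
A pose or a line that the arm cannot do raises bot.MotionError and nothing moves.
- bot.finish_job(): hands the job in, once; it reports no verdict.
The state is a dict: "clock": time; "joint_positions": joint angles; "qvel": joint speeds; "effort": joint torques, N m; "ee_pos": TCP position; "tool_rot": TCP orientation; "ft_force": force on the tool from outside, world axes, zero at the start; "moment": the same for the moment, N m; "grip_width": finger opening in mm.
Only numpy, scipy, OpenCV 4.12 (cv2) and the standard library are available. Lean on these libraries where they do the work, as an engineer would, in place of code of your own. Each camera call takes 0.05 s, during which the arm holds its last target. There are 200 camera calls.

## Working session

There is one attempt and no reset: what is moved stays moved. The work goes in short steps, each a Python script; the robot and the scene stay as the last script left them, time stands still between calls to the robot, and variables do not carry over. Pictures are saved under pics/ and viewed, about 8 in all and at most 12, crops included, and the job is handed in when it is done.

```bash
mkdir -p pics; ls
cat > h.py <<'E'
import numpy as np, cv2
from scipy.spatial.transform import Rotation as R
from rig import bot
def q2r(q): return R.from_quat([q[1],q[2],q[3],q[0]])
def r2q(r): x,y,z,w=r.as_quat(); return [w,x,y,z]
def cam(name):
    s=bot.read_state(); c=bot.read_camera(name)
    if 'mount' in c:
        T=np.eye(4); T[:3,:3]=q2r(s['tool_rot']).as_matrix(); T[:3,3]=s['ee_pos']; T=T@np.array(c['mount'])
        c['Rm'],c['o']=T[:3,:3],T[:3,3]
    else:
        a=np.array(c['attitude']); c['Rm']=a if a.shape==(3,3) else q2r(a).as_matrix(); c['o']=np.array(c['eye'])
    c['f']=240/np.tan(np.radians(c['fovy'])/2)
    return c
def rays(c,uv):
    uv=np.atleast_2d(np.array(uv,float)); f=c['f']
    K=np.array([[f,0,c['cx']],[0,f,c['cy']],[0,0,1]])
    p=cv2.undistortPointsIter(uv[:,None,:],K,np.array([c['k1'],0,0,0.]),None,None,(3,50,1e-10))[:,0]
    return np.c_[p,np.ones(len(p))]
def onz(c,uv,z):
    d=rays(c,uv)@c['Rm'].T; return c['o']+d*((z-c['o'][2])/d[:,2])[:,None]
def dep(c,uv):
    uv=np.atleast_2d(uv); d=c['depth'][uv[:,1].astype(int),uv[:,0].astype(int)]
    return c['o']+(rays(c,uv)*d[:,None])@c['Rm'].T
def proj(c,P):
    p=(np.atleast_2d(P)-c['o'])@c['Rm']; s=p[:,:2]/p[:,2:]; s=s*(1+c['k1']*(s**2).sum(1))[:,None]
    return s*c['f']+[c['cx'],c['cy']]
def down(yaw): # tool y -> world -z? see tool frame; jaws open along (cos yaw, sin yaw)
    return None
E
python3 - <<'E'
from h import *
import pickle
s=bot.read_state(); print(s, bot.tip_reach)
for n in ['scene','top','wrist']:
    c=cam(n); cv2.imwrite(f'pics/{n}0.png',c['image']); pickle.dump(c,open(n+'.pkl','wb'))
    print(n,{k:v for k,v in c.items() if k not in('image','depth')}, (c['depth']>0).mean())
E
```

```text
pics
{'clock': 0.0, 'joint_positions': array([ 1.06639551e+00,  3.00504221e-01,  1.52161489e+00,  2.06062576e-05,
        1.32069167e+00, -6.66196081e-02]), 'qvel': array([ 5.31062543e-04,  3.68300214e-04, -3.41436845e-04, -1.50721792e-03,
       -9.16094801e-04, -5.56800134e-05]), 'effort': array([-1.31797122e-03, -5.43503809e+01, -3.61787295e+01, -1.46500511e-04,
        4.09282307e-03,  6.87111168e-06]), 'ee_pos': array([233.06337482, 497.93426872, 249.68883027]), 'tool_rot': array([-0.59644351,  0.59684399,  0.37911311, -0.37987582]), 'ft_force': array([-0.15291299,  0.08282071, -0.061764  ]), 'moment': array([ 0.01859221, -0.00209473,  0.00957732]), 'grip_width': 85.23454494967723} 19.0
scene {'fovy': 44.79031185483046, 'cx': 314.61597202172857, 'cy': 237.1781846700059, 'k1': -0.04090265739015096, 'eye': array([1075.94552909, -514.68459513, 1113.73795993]), 'attitude': array([-0.28360265,  0.87485147,  0.37474285, -0.11735515]), 'Rm': array([[ 0.69159113,  0.58912421, -0.41789278],
       [ 0.72225313, -0.55827467,  0.40826439],
       [ 0.00721948, -0.5841764 , -0.81159461]]), 
[... 642 characters left out ...]
0967922, 'cx': 320.40857291044034, 'cy': 234.69656576314273, 'k1': -0.010519345053624417, 'mount': array([[ 9.99999546e-01, -4.89004993e-04, -8.18053834e-04,
        -3.82874420e-01],
       [ 6.13677271e-04, -3.26350825e-01,  9.45248519e-01,
        -1.23053038e+02],
       [-7.29203789e-04, -9.45248592e-01, -3.26350377e-01,
         8.33245496e+01],
       [ 0.00000000e+00,  0.00000000e+00,  0.00000000e+00,
         1.00000000e+00]]), 'Rm': array([[ 0.42460231,  0.85604309,  0.29479332],
       [ 0.90537851, -0.40087981, -0.13994691],
       [-0.00162389,  0.32632132, -0.94525751]]), 'o': array([157.52244704, 533.04289956, 372.83751   ]), 'f': np.float64(336.02875619113337)} 0.995908203125
```

View pics/scene0.png

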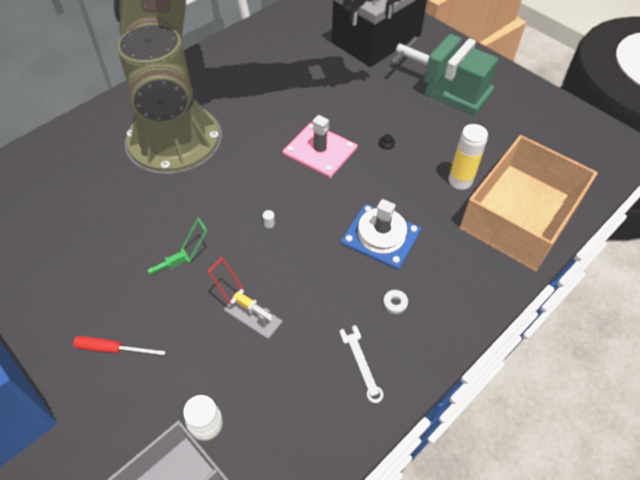

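View pics/top0.png

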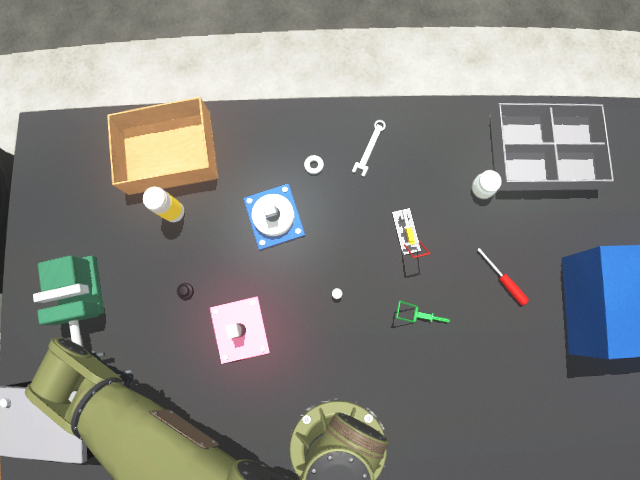

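The scene view shows the yellow-block linchpin with red bail at (245,300), or (410,236) in top. The blue stand with pulley is at (381,233), or (273,214) in top. The possible mix-ups are the green look-alike at scene (177,260) / top (425,316) and the pink stand at scene (320,140) / top (238,330). I choose the yellow/red pin and the blue stand. Next I'll get rough poses, then use the wrist camera for a close look.

```bash
cat >> h.py <<'E'
def mask(im,lo,hi):
    return cv2.inRange(cv2.cvtColor(im,cv2.COLOR_BGR2HSV),lo,hi)
def big(m):
    cs,_=cv2.findContours(m,cv2.RETR_EXTERNAL,cv2.CHAIN_APPROX_NONE); return max(cs,key=cv2.contourArea)[:,0].astype(float)
def pose_down(zdir): # tool y down, tool z along zdir(angle)
    y=np.array([0,0,-1.]); z=np.array([np.cos(zdir),np.sin(zdir),0]); x=np.cross(y,z)
    return r2q(R.from_matrix(np.c_[x,y,z]))
E
python3 - <<'E'
from h import *
import pickle
s=bot.read_state(); print(q2r(s['tool_rot']).as_matrix().round(2))
for n in ['top','scene']:
    c=pickle.load(open(n+'.pkl','rb')); im=c['image']
    roi=np.zeros(im.shape[:2],np.uint8)
    (roi[170:260,220:440] if n=='top' else roi[180:340,190:430])[:]=255
    b=big(mask(im,(100,120,60),(125,255,255))&roi); P=onz(c,b,12)[:,:2].astype(np.float32)
    print(n,'base',cv2.minAreaRect(P))
    y=big(mask(im,(18,120,100),(32,255,255))&roi); P=onz(c,y,56)[:,:2].astype(np.float32)
    print('yellow',cv2.minAreaRect(P),y.mean(0))
    m=((mask(im,(0,150,80),(8,255,255))|mask(im,(172,150,80),(180,255,255)))&roi); v,u=np.nonzero(m)
    print('red depth pts mean',dep(c,np.c_[u,v]).round(0)[::8].tolist()[:12])
    print('yellow depth',dep(c,y.mean(0)[None]).round(1))
E
```

```text
[[ 0.42 -0.   -0.91]
 [ 0.91 -0.    0.42]
 [-0.   -1.    0.  ]]
top base ((607.3991088867188, 159.15562438964844), (149.3129425048828, 129.16319274902344), 17.08814239501953)
yellow ((539.04931640625, -196.9221954345703), (43.22431945800781, 17.136707305908203), 10.339320182800293) [409.75609756 235.29268293]
red depth pts mean [[525.0, -221.0, 51.0], [512.0, -183.0, 60.0], [497.0, -227.0, 103.0], [491.0, -187.0, 100.0], [484.0, -227.0, 130.0], [481.0, -224.0, 135.0], [479.0, -209.0, 135.0], [477.0, -200.0, 129.0]]
yellow depth [[ 540.4 -197.9   52. ]]
scene base ((610.5416870117188, 156.30844116210938), (149.93862915039062, 133.03775024414062), 17.149147033691406)
yellow ((541.6058959960938, -202.31985473632812), (41.179656982421875, 21.979923248291016), 10.724407196044922) [241.84090909 299.27272727]
red depth pts mean [[477.0, -194.0, 132.0], [481.0, -193.0, 127.0], [484.0, -191.0, 117.0], [481.0, -220.0, 130.0], [485.0, -230.0, 134.0], [488.0, -231.0, 128.0], [497.0, -229.0, 108.0], [502.0, -229.0, 103.0], [505.0, -226.0, 84.0]]
yellow depth [[ 542.  -202.3   55.9]]
```

```bash
cat >> h.py <<'E'
def look(target,dist,az,el):
    d=np.array([np.cos(az)*np.cos(el),np.sin(az)*np.cos(el),np.sin(el)]); z=-d
    x=np.cross(z,[0,0,1]); x/=np.linalg.norm(x); y=np.cross(z,x)
    M=np.array(bot.read_camera('wrist')['mount']) if not hasattr(bot,'_M') else bot._M
    T=np.eye(4); T[:3,:3]=np.c_[x,y,z]; T[:3,3]=np.array(target)+dist*d
    T=T@np.linalg.inv(M); return T[:3,3],r2q(R.from_matrix(T[:3,:3]))
E
python3 - <<'E'
from h import *
import pickle
for t,name in [((609,158,100),'st'),((555,-196,50),'pin')]:
    yaw=np.radians(17.1 if name=='st' else 10.5)
    for az,el,ds in ([(np.pi+yaw,45,240),(np.pi+yaw,55,240)] if name=='st' else [(yaw+np.pi*k,e,230) for e in(78,) for k in (1,0,.5)]):
        p,q=look(t,ds,az,np.radians(el))
        j=bot.ik(p,q); print(name,az,el,p.round(),j)
        if j is not None:
            try: bot.move_to(p,q)
            except bot.MotionError as e: print(e); continue
            bot.dwell(.2); c=cam('wrist'); cv2.imwrite(f'pics/w_{name}.png',c['image']); pickle.dump(c,open(f'w_{name}.pkl','wb')); break
print(bot.read_state()['clock'])
a=np.hstack([cv2.imread(f'pics/w_{n}.png')[60:460,120:520] for n in('st','pin')]); cv2.imwrite('pics/close.png',a)
E
```

```text
st 3.4400439556808236 45 [518. 129. 141.] [ 0.10175657  0.25892114  2.27848259  2.78987131  0.53321867 -1.3524005 ]
pin 3.324852225049198 78 [ 500. -205.  126.] [-0.61355881  0.28427003  1.95168701  0.68284511  0.62405757  0.26767736]
4.9417
```

View pics/close.png

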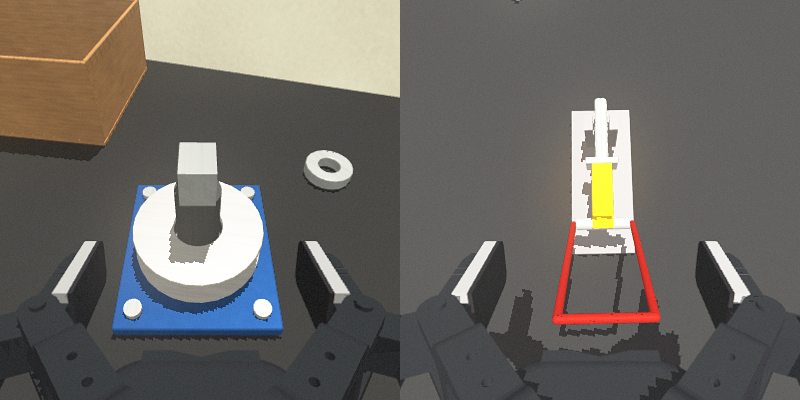

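The left half shows the blue stand's head at about (198,170), but its entry face shows no obvious hole. The right half shows the yellow block at (602,195) with the red bail toward the viewer and the tip pointing away, which confirms the choice. I'll enhance the face crop.

Run:
```python
from h import *
import pickle
c=pickle.load(open('w_st.pkl','rb')); a=c['image'][190:310,270:370]
g=cv2.cvtColor(a,cv2.COLOR_BGR2GRAY); g=np.clip((g.astype(float)-20)*1.6,0,255).astype(np.uint8)
d=c['depth'][190:310,270:370]; dn=np.clip((d-200)/130*255,0,255).astype(np.uint8)
cv2.imwrite('pics/face.png',cv2.resize(np.hstack([cv2.createCLAHE(4,(4,4)).apply(g),dn]),None,fx=4,fy=4,interpolation=cv2.INTER_NEAREST)[:480])
# depth points on head
for v in range(200,300,3):
    P=dep(c,[[x,v] for x in (308,318,328)]); print(v,P.round(1).tolist())
```

```text
200 [[761.8, 219.9, -0.5], [765.4, 207.7, -0.3], [768.9, 195.5, -0.1]]
203 [[621.9, 169.9, 117.0], [622.6, 162.7, 118.2], [625.6, 156.1, 117.5]]
206 [[618.7, 168.8, 117.1], [620.1, 161.9, 117.6], [622.7, 155.3, 117.2]]
209 [[615.6, 167.8, 117.1], [617.7, 161.1, 117.1], [619.7, 154.4, 117.1]]
212 [[612.6, 166.8, 117.0], [614.0, 160.0, 117.7], [616.1, 153.4, 117.6]]
215 [[609.6, 165.7, 117.2], [612.3, 159.4, 116.5], [613.3, 152.6, 117.5]]
218 [[607.3, 165.0, 116.5], [607.8, 158.0, 118.0], [610.5, 151.8, 117.3]]
221 [[603.2, 163.6, 117.8], [605.4, 157.3, 117.5], [608.4, 151.2, 116.5]]
224 [[601.0, 162.9, 117.2], [603.3, 156.6, 116.8], [605.4, 150.3, 116.7]]
227 [[598.2, 161.9, 117.2], [600.5, 155.7, 116.9], [601.3, 149.1, 118.0]]
230 [[595.7, 161.1, 117.0], [597.1, 154.7, 117.5], [599.5, 148.6, 117.0]]
233 [[592.4, 160.0, 117.7], [594.9, 154.0, 117.1], [596.7, 147.8, 117.2]]
236 [[592.7, 160.2, 114.6], [594.5, 153.9, 114.8], [598.0, 148.1, 113.1]]
239 [[592.4, 160.1, 112.1], [595.2, 154.1, 111.2], [596.5, 147.6, 111.9]]
242 [[592.6, 160.2, 109.0], [594.3, 153.8, 109.3], [596.9, 147.7, 1
[... 661 characters left out ...]
.8, 160.8, 78.1], [593.0, 153.5, 79.4], [596.6, 147.0, 77.6]]
275 [[591.9, 160.9, 74.5], [592.7, 153.4, 76.4], [597.1, 147.1, 73.3]]
278 [[591.3, 160.8, 71.7], [593.4, 153.7, 71.8], [596.2, 146.8, 70.9]]
281 [[591.9, 161.1, 67.2], [592.4, 153.4, 69.5], [596.7, 146.8, 66.7]]
284 [[591.5, 161.0, 64.0], [592.7, 153.5, 65.4], [597.0, 146.8, 62.6]]
287 [[591.7, 161.2, 59.8], [592.6, 153.5, 61.7], [595.9, 146.5, 60.3]]
290 [[591.2, 161.1, 56.7], [592.1, 153.3, 58.8], [596.2, 146.5, 56.1]]
293 [[592.1, 161.5, 51.3], [592.8, 153.5, 53.8], [596.9, 146.6, 51.0]]
296 [[592.4, 161.8, 46.7], [592.5, 153.4, 50.2], [597.4, 146.6, 46.3]]
299 [[592.1, 161.7, 43.0], [593.3, 153.7, 44.8], [597.1, 146.5, 42.6]]
```

View pics/face.png

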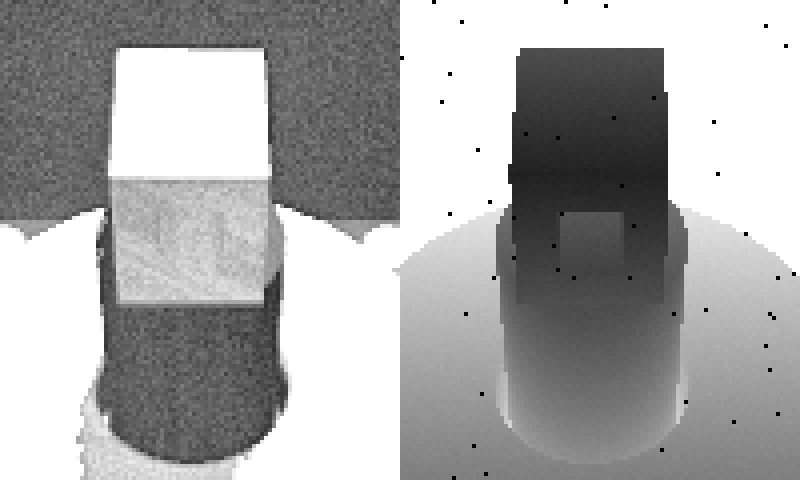

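Depth shows the hole clearly: head top about 117.2 and hole floor about 93.6, so its centre is near z = 101. I'll compute exact poses and take a second stand view from the opposite side to cancel the mount bias.

```bash
cat > meas.py <<'E'
from h import *
def cloud(c):
    v,u=np.mgrid[0:480,0:640]; uv=np.c_[u.ravel(),v.ravel()]; P=dep(c,uv); P[c['depth'].ravel()<=0]=np.nan; return P.reshape(480,640,3)
def stand(c):
    b=big(mask(c['image'],(100,120,40),(125,255,255))); r=cv2.minAreaRect(onz(c,b,12)[:,:2].astype(np.float32)); print('base',r)
    P=cloud(c); near=np.hypot(P[...,0]-609.5,P[...,1]-158)
    t=(near<30)&(P[...,2]>112)&(P[...,2]<125); Q=P[t]; r2=cv2.minAreaRect(Q[:,:2].astype(np.float32)); print('head',r2,'top z',np.median(Q[:,2]),'pulley',np.nanmedian(P[(near<50)&(near>30)&(P[...,2]>35)][:,2]),'bench',np.nanmedian(P[(near>100)&(near<200)&(P[...,2]<6)][:,2]))
    a=np.radians(17.1); ex=np.array([np.cos(a),np.sin(a)]); ey=np.array([-ex[1],ex[0]]); D=P[...,:2]-[609.5,158]; X=D@ex; Y=D@ey; Z=P[...,2]
    f=lambda m:(np.nanpercentile(Y[m],1),np.nanpercentile(Y[m],99),m.sum())
    print('top Y',f(t),'X',np.nanpercentile(X[t],[1,99]))
    h=(abs(X)<14)&(abs(Y)<9)&(Z>90)&(Z<112); print('hole floor Y',f(h),'z',np.nanmedian(Z[h]))
E
python3 - <<'E'
from meas import *
import pickle
c=pickle.load(open('w_st.pkl','rb')); stand(c)
c=pickle.load(open('w_pin.pkl','rb')); P=cloud(c); y=mask(c['image'],(18,120,80),(32,255,255))>0
Q=P[y]; T=Q[Q[:,2]>np.nanpercentile(Q[:,2],60)-2.5]; r=cv2.minAreaRect(T[:,:2].astype(np.float32)); print('block',r,np.nanpercentile(Q[:,2],[2,50,98]))
a=np.radians(10.5); ex=np.array([np.cos(a),np.sin(a)]); ey=np.array([-ex[1],ex[0]]); o=np.array(r[0]); D=P[...,:2]-o; X=D@ex; Y=D@ey; Z=P[...,2]
for x in range(-18,70,6):
    m=(abs(X-x)<3)&(abs(Y)<14)&(Z>48)&(Z<60); print(x,m.sum(),np.percentile(Y[m],[3,97]).round(1) if m.sum() else '',np.median(Z[m]).round(1) if m.sum() else '')
s=bot.read_state(); p=s['ee_pos'].copy(); p[2]=240; bot.servo_line(p,speed=200)
yaw=np.radians(17.1)
for az,el,ds in [(yaw,50,240),(yaw,60,240),(yaw,72,240)]:
    p,q=look((609,158,100),ds,az,np.radians(el)); j=bot.ik(p,q); print(el,p.round(),j)
    if j is None: continue
    try: bot.move_to(p,q)
    except bot.MotionError as e: print(e); continue
    bot.dwell(.2); c=cam('wrist'); cv2.imwrite('pics/w_st2.png',c['image']); pickle.dump(c,open('w_st2.pkl','wb')); stand(c); break
print(bot.read_state()['clock'])
E
```

```text
base ((606.8722534179688, 158.21453857421875), (152.08424377441406, 128.67637634277344), 16.977642059326172)
head ((609.3597412109375, 159.15272521972656), (33.89499282836914, 25.982236862182617), 17.014850616455078) top z 117.04314853884728 pulley 41.58531832530659 bench -0.42144080259663497
top Y (np.float64(-11.440686620846853), np.float64(13.881033360810614), np.int64(1428)) X [-16.23607448  16.38998419]
hole floor Y (np.float64(-4.382636610916316), np.float64(6.632366848173515), np.int64(213)) z 93.56934037817149
block ((545.2134399414062, -198.63027954101562), (35.7613410949707, 13.798949241638184), 10.847962379455566) [49.48091512 55.25193435 56.74096477]
-18 248 [-12.5   9.6] 51.1
-12 195 [-6.9  6.8] 55.5
-6 187 [-6.3  6.8] 55.5
0 187 [-6.4  6.9] 55.3
6 186 [-6.4  6.9] 55.5
12 185 [-6.5  6.9] 55.4
18 244 [-9.5 10.5] 55.4
24 119 [-8.6 10. ] 51.7
30 109 [-3.3  5.1] 50.7
36 108 [-3.3  5.1] 50.7
42 121 [-4.5 11.8] 50.4
48 171 [-9.8 12.3] 49.9
54 160 [-9.9 13. ] 49.8
60 102 [-2.7  5.9] 50.6
66 61 [-2.7  5.9] 50.4
50 [697. 184. 149.] None
60 [688. 181. 164.] None
72 [673. 177. 180.] [ 0.22010838  1.13065855  0.44244267 -0.06039042  2.21098238 -1.66958946]
base ((610.2891235351562, 159.5426025390625), (147.2700958251953, 128.8550262451172), 17.02216339111328)
head ((609.3117065429688, 159.44793701171875), (32.79145812988281, 25.91050148010254), 17.159826278686523) top z 116.91402861835736 pulley 41.470629582029176 bench -0.5555391566509513
top Y (np.float64(-11.34434513791896), np.float64(14.11451697485912), np.int64(1864)) X [-15.56176501  16.46593799]
hole floor Y (np.float64(-4.160052633191335), np.float64(6.6516769508924245), np.int64(33)) z 93.5684984455084
7.9333
```

```bash
cat >> meas.py <<'E'
SC=np.array([609.3,159.3]); SY=np.radians(17.05); EX=np.array([np.cos(SY),np.sin(SY)]); EY=np.array([-EX[1],EX[0]])
def S(x,z,y=0): return np.r_[SC+x*EX+y*EY,z]
QS=pose_down(SY)
def inS(p): d=np.array(p)[:2]-SC; return np.round([d@EX,d@EY,p[2]],2)
def hand(c): # pin held: report shank/ block in stand frame
    P=cloud(c); D=P[...,:2]-SC; X=D@EX; Y=D@EY; Z=P[...,2]; t=inS(bot.read_state()['ee_pos']); print('tcp',t)
    for x in range(24,72,6):
        m=(abs(X-t[0]-x)<3)&(abs(Y-t[1])<12)&(abs(Z-t[2])<14); print(x,m.sum(),(np.percentile(Y[m],[3,97])-t[1]).round(1) if m.sum() else '',(np.percentile(Z[m],80)-t[2]).round(1) if m.sum() else '')
    m=(abs(Y-t[1])<4)&(abs(Z-t[2])<9); print('tip X-tcp',np.percentile((X-t[0])[m&(X-t[0]<80)],99.5))
E
python3 - <<'E'
from meas import *
import pickle
a=np.radians(11.5); o=np.array([547.2,-198.2]); q=pose_down(a)
for p,qq in [((*o,150),q),((*o,45),q),(S(-97,101.5),QS),(S(-36,101.5),QS)]: print(bot.ik(p,qq))
s=bot.read_state(); p=s['ee_pos'].copy(); p[2]=230; bot.servo_line(p,speed=200)
bot.move_gripper(50,60)
bot.move_to([*o,160],q)
print(bot.servo_line([*o,45],speed=80,until_force=8))
print(bot.read_state()['ee_pos'],bot.read_state()['clock'])
print(bot.move_gripper(5,60)); s=bot.read_state(); print(s['grip_width'],s['ft_force'])
bot.servo_line([*o,110],speed=80)
c=cam('wrist'); cv2.imwrite('pics/held.png',c['image']); s=bot.read_state(); print(s['grip_width'],s['ft_force'],s['clock'])
E
```

```text
[-0.41043785  0.46782965  1.53371854  0.          1.14004446  0.95964561]
[-0.41043785  0.61278932  1.59015692  0.          0.93864642  0.95964561]
[ 1.79369329e-01  4.35527653e-01  1.71256588e+00 -4.44089210e-16
  9.93499120e-01  1.45258702e+00]
[ 1.91512148e-01  5.52581060e-01  1.53041033e+00 -4.44089210e-16
  1.05860127e+00  1.46472984e+00]
False
[ 547.42501673 -198.30414728   45.47688905] 12.6083
False
12.944723718298455 [-2.29590161  2.00208289  5.29743494]
13.126025261388332 [-1.21249297  0.45150384 -0.82631645] 14.0417
```

Run:
```python
from meas import *
import pickle
bot.move_to(S(-105,125),QS); bot.servo_line(S(-100,101.5),speed=80); bot.dwell(.3)
c=cam('wrist'); cv2.imwrite('pics/held.png',c['image']); pickle.dump(c,open('held.pkl','wb'))
hand(c); s=bot.read_state(); print(s['ft_force'],s['moment'],s['grip_width'],s['clock'])
```

```text
tcp [-9.9910e+01  1.0000e-02  1.0178e+02]
24 318 [-4.9  3.7] 5.8
30 331 [-4.9  3.7] 5.9
36 332 [-4.8  3.6] 5.8
42 347 [-4.8  3.5] 5.8
48 376 [-4.7  3.8] 5.8
54 400 [-5.   3.7] 5.8
60 418 [-5.   3.6] 5.8
66 271 [-4.5  3.3] 5.3
tip X-tcp 65.92539587799445
[-0.21318217  0.83354841 -1.55664563] [-0.04579429  0.05013425  0.01928124] 13.485923707523732 16.0917
```

View pics/held.png

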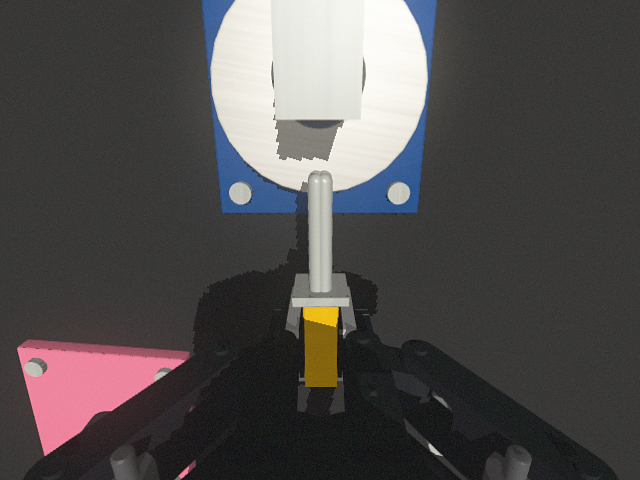

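The pin is held level and straight. In camera terms its height matches the hole and it sits about 0.5 mm to -y, so I'll correct by +0.5 and push slowly.

Run:
```python
from meas import *
y=0.5; z=101.5
bot.servo_line(S(-90,z,y),speed=40); bot.dwell(.2); f0=bot.read_state()['ft_force']
for x in (-72,-38.5):
    hit=bot.servo_line(S(x,z,y),speed=18,until_force=5); s=bot.read_state()
    print(x,hit,inS(s['ee_pos']),(s['ft_force']-f0).round(2),s['moment'].round(2),s['clock'])
    if hit: break
```

```text
-72 False [-72.08   0.5  101.49] [-0.81  0.12 -0.27] [-0.02  0.01 -0.04] 17.8417
-38.5 False [-38.55   0.51 101.51] [-1.09  1.55  0.67] [-0.01 -0.    0.01] 19.85
```

Went in nearly force-free. Now I'll seat the collar by feel.

Run:
```python
from meas import *
import pickle
y=0.5; z=101.5
hit=bot.servo_line(S(-31,z,y),speed=8,until_force=6); s=bot.read_state()
print(hit,inS(s['ee_pos']),s['ft_force'].round(2),s['moment'].round(2),s['clock'])
c=cam('wrist'); cv2.imwrite('pics/seated.png',c['image']); P=cloud(c); D=P[...,:2]-SC; X=D@EX; Y=D@EY; Z=P[...,2]
m=(abs(Y)<4)&(abs(Z-101)<9)&(X>17); print('tip X',np.percentile(X[m],[50,99]),m.sum())
```

```text
True [-36.03   0.57 100.87] [ 0.68  0.49 -0.12] [-0.01 -0.19 -0.01] 20.3667
tip X [24.24502492 29.91311522] 866
```

View pics/seated.png

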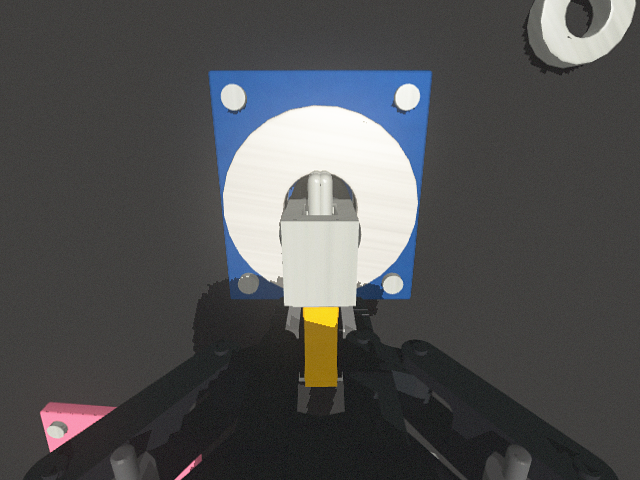

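The collar is against the face (TCP at -36.0, tip 30 mm beyond the axis as expected). I'll release, back away and look at the bail.

```bash
cat >> meas.py <<'E'
def bailpts(c):
    im=c['image']; m=(mask(im,(0,140,60),(8,255,255))|mask(im,(172,140,60),(180,255,255)))>0
    P=cloud(c)[m]; D=P[:,:2]-SC; Q=np.c_[D@EX,D@EY,P[:,2]]
    return Q[(abs(Q[:,0])<220)&(abs(Q[:,1])<40)&(Q[:,2]>85)]
def bailang(c,h):
    Q=bailpts(c); d=Q[:,[0,2]]-h; r=np.hypot(*d.T); b=(r>88)&(r<104); k=np.median(d[b],0)
    print('bail n',len(Q),b.sum(),'bar',np.median(Q[b],0).round(1),'Y',np.percentile(Q[b,1],[2,98]).round(1),'phi',np.degrees(np.arctan2(k[1],k[0])).round(1))
def block(c):
    P=cloud(c); y=mask(c['image'],(18,120,60),(32,255,255))>0; P=P[y]; D=P[:,:2]-SC; Q=np.c_[D@EX,D@EY,P[:,2]]; Q=Q[(Q[:,0]>-65)&(Q[:,0]<-10)&(abs(Q[:,1])<15)&(Q[:,2]>90)]
    t=Q[abs(Q[:,1])<5]; print('block n',len(t),'X',np.percentile(t[:,0],[2,98]).round(1)); 
    if len(t)>20: print('top slope',np.polyfit(t[:,0],t[:,2],1).round(3),'z',np.median(t[:,2]).round(1))
E
python3 - <<'E'
from meas import *
import pickle
s=bot.read_state(); f0=s['ft_force']; print(inS(s['ee_pos']),f0)
bot.move_gripper(40); bot.dwell(.3); s=bot.read_state(); print(s['grip_width'],s['ft_force'].round(2))
p=inS(s['ee_pos']); print(bot.servo_line(S(p[0],170,p[1]),speed=70,until_force=6))
bot.servo_line(S(p[0],255,p[1]),speed=200); bot.move_gripper(0,30); bot.servo_line(S(-150,255),speed=200); bot.dwell(.2)
c=cam('wrist'); cv2.imwrite('pics/rel.png',c['image']); pickle.dump(c,open('rel.pkl','wb')); block(c); bailang(c,np.array([-60,100]))
print(bot.read_state()['ft_force'].round(2),bot.read_state()['clock'],bot.read_state()['grip_width'])
E
```

```text
[-36.01   0.55 100.85] [-0.83366343 -0.60326199  1.38600666]
39.86324928684787 [1.29 0.68 0.73]
False
block n 822 X [-63.3 -22.8]
top slope [  0.178 115.519] z 108.8
bail n 1340 490 bar [-109.5   -0.   180. ] Y [-20.8  21.4] phi 121.8
[ 0.36 -0.28  0.  ] 24.2417 -0.0889839192797601
```

View pics/rel.png

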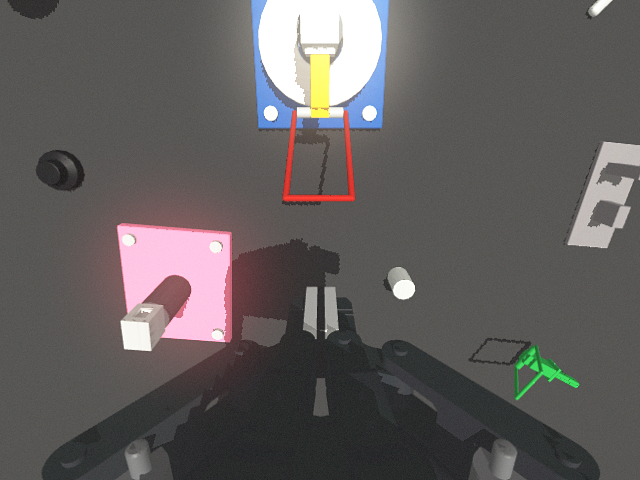

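Run:
```python
from meas import *
import pickle
c=pickle.load(open('rel.pkl','rb')); P=cloud(c); D=P[...,:2]-SC; X=D@EX; Y=D@EY; Z=P[...,2]; ye=mask(c['image'],(18,120,60),(32,255,255))>0
for v in range(30,122,3):
    u=320; print(v,X[v,u].round(1),Y[v,u].round(1),Z[v,u].round(1),ye[v,u],c['image'][v,u])
Q=bailpts(c)
for x in range(-114,-54,6):
    m=abs(Q[:,0]-x)<3; print(x,m.sum(),np.median(Q[m,2]).round(1) if m.any() else '')
```

```text
30 -8.1 -0.7 117.1 False [255 255 255]
33 -9.7 -0.7 116.2 False [255 255 255]
36 -11.7 -0.7 117.2 False [255 255 255]
39 -13.6 -0.7 117.7 False [255 255 255]
42 -15.5 -0.7 118.0 False [255 255 255]
45 -15.7 -0.7 109.3 False [175 187 194]
48 -17.6 -0.7 109.3 False [255 255 255]
51 -19.7 -0.7 110.5 False [255 255 255]
54 -21.5 -0.7 109.5 False [134 231 250]
57 -23.4 -0.7 109.3 True [133 254 255]
60 -25.3 -0.7 109.3 True [133 254 255]
63 -27.5 -0.7 111.0 True [127 254 255]
66 -29.2 -0.7 109.4 True [125 254 255]
69 -31.3 -0.7 110.4 True [119 254 255]
72 -33.1 -0.7 108.8 True [118 254 255]
75 -35.1 -0.7 109.1 True [119 254 255]
78 -37.3 -0.7 110.7 True [113 254 255]
81 -39.1 -0.7 108.7 True [114 254 255]
84 -41.2 -0.7 109.5 True [110 253 255]
87 -43.2 -0.7 109.0 True [109 253 255]
90 -45.0 -0.7 107.0 True [106 253 255]
93 -47.3 -0.7 109.3 True [103 253 255]
96 -49.3 -0.7 108.1 True [100 252 255]
99 -51.3 -0.7 108.5 True [100 252 255]
102 -53.5 -0.7 109.1 True [ 99 252 255]
105 -55.5 -0.7 107.0 True [ 90 252 255]
108 -57.5 -0.7 102.2 True [ 91 240 255]
111 -59.6 -0.7 102.1 True [ 86 252 255]
114 -61.8 -0.7 102.0 True [ 87 252 255]
117 -64.0 -0.7 97.1 False [137 214 251]
120 -66.6 -0.6 11.2 False [226 155 116]
-114 70 180.1
-108 452 179.9
-102 154 168.1
-96 135 158.3
-90 125 148.4
-84 108 138.5
-78 100 129.1
-72 80 119.0
-66 78 109.5
-60 38 101.4
```

The collar is still flush (collar begins at -16, yellow at about -20). Sag is about 0.06 rad, the hinge is near (-60.5, 97.5) in the stand's x-z plane, and the bail is at 121.6° from level. Next I'll push the bar over from behind.

```bash
cat >> meas.py <<'E'
H=np.array([-60.5,97.5])
def bar(phi): return H+96*np.array([np.cos(np.radians(phi)),np.sin(np.radians(phi))])
E
python3 - <<'E'
from meas import *
import pickle
b=bar(121.6); bot.servo_line(S(b[0]-32,b[1]+14),speed=150); bot.dwell(.1); f0=bot.read_state()['ft_force']
for phi in (121.6,113,104,95,86,77,68,59,50):
    b=bar(phi); hit=bot.servo_line(S(b[0]-13,b[1]+14),speed=60,until_force=7); s=bot.read_state()
    print(phi,hit,inS(s['ee_pos']),(s['ft_force']-f0).round(2))
    if hit: break
print(s['clock'])
if not hit:
    p=inS(s['ee_pos']); bot.servo_line(S(p[0]-4,p[2]),speed=60); bot.servo_line(S(p[0]-4,p[2]+45),speed=150); bot.move_gripper(18,30)
    bot.dwell(.2); c=cam('wrist'); cv2.imwrite('pics/bail1.png',c['image']); pickle.dump(c,open('bail1.pkl','wb')); bailang(c,H); block(c)
print(bot.read_state()['clock'])
E
```

```text
121.6 False [-1.2371e+02  2.0000e-02  1.9312e+02] [1.01 1.59 0.6 ]
113 False [-1.1103e+02  1.0000e-02  1.9979e+02] [1.15 1.26 0.1 ]
104 False [-96.78   0.   204.46] [ 0.11  1.73 -0.64]
95 False [-8.1960e+01  1.0000e-02  2.0687e+02] [1.34 1.05 0.4 ]
86 False [-66.84   0.   207.02] [ 1.32  1.28 -0.85]
77 False [-5.1920e+01  1.0000e-02  2.0476e+02] [ 0.52  1.75 -0.57]
68 False [-3.7400e+01  3.0000e-02  2.0013e+02] [0.91 2.31 0.15]
59 False [-2.3930e+01 -1.0000e-02  1.9336e+02] [1.28 1.16 0.37]
50 False [-11.7    0.   184.55] [1.62 1.91 0.15]
28.5667
bail n 819 503 bar [  0.3  -0.  175.4] Y [-20.9  20.4] phi 52.0
block n 492 X [-62.5 -21.1]
top slope [  0.12  114.579] z 110.0
29.8333
```

View pics/bail1.png

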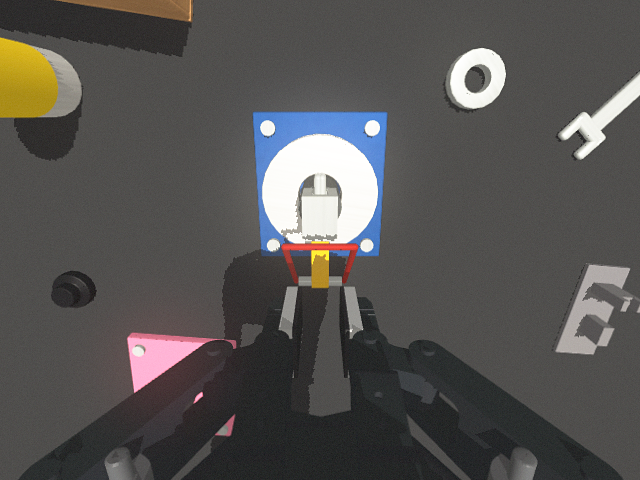

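The bail bar at (320,247) is past upright, and the pin is still in place. Now pressing down from above with the fingers 18 mm apart, so they straddle the pin tip.

Run:
```python
from meas import *
import pickle
b=bar(52); p=inS(bot.read_state()['ee_pos']); bot.servo_line(S(b[0]+3,max(p[2],b[1]+32)),speed=120); bot.servo_line(S(b[0]+3,b[1]+26),speed=80); bot.dwell(.1); f0=bot.read_state()['ft_force']
for phi in (50,43,36,29,22,15,9,4):
    b=bar(phi); hit=bot.servo_line(S(b[0]+3,b[1]+20),speed=50,until_force=7); s=bot.read_state()
    print(phi,hit,inS(s['ee_pos']),(s['ft_force']-f0).round(2))
    if hit: break
if not hit or phi<15:
    hit=bot.servo_line(S(38.5,bar(-7)[1]+20),speed=10,until_force=7); s=bot.read_state(); print('press',hit,inS(s['ee_pos']),(s['ft_force']-f0).round(2))
p=inS(s['ee_pos']); bot.servo_line(S(p[0],p[2]+70),speed=100); bot.servo_line(S(-20,230),speed=200); bot.dwell(.2)
c=cam('wrist'); cv2.imwrite('pics/bail2.png',c['image']); pickle.dump(c,open('bail2.pkl','wb')); bailang(c,H); block(c)
c2=cam('scene'); a=cv2.resize(c2['image'][170:270,320:440],None,fx=4,fy=4,interpolation=cv2.INTER_CUBIC)
cv2.imwrite('pics/fin.png',np.hstack([c['image'][40:440,160:480],a]))
print(bot.read_state()['clock'])
```

```text
50 False [4.2000e+00 1.0000e-02 1.9075e+02] [-0.14 -0.54  1.53]
43 False [1.2650e+01 1.0000e-02 1.8236e+02] [ 0.17 -1.84 -0.06]
36 False [ 2.0070e+01 -1.0000e-02  1.7338e+02] [-0.16 -0.91 -0.64]
29 False [2.6350e+01 2.0000e-02 1.6347e+02] [ 0.8  -1.47  0.15]
22 False [3.1420e+01 2.0000e-02 1.5297e+02] [ 0.33 -0.77  0.06]
15 False [3.5130e+01 1.0000e-02 1.4187e+02] [ 0.31 -1.    0.76]
9 False [3.7180e+01 2.0000e-02 1.3204e+02] [ 0.38 -1.02  0.3 ]
4 False [3.8100e+01 1.0000e-02 1.2372e+02] [0.15 0.18 0.15]
press True [ 3.8640e+01 -1.0000e-02  1.1977e+02] [-2.16 -1.4   6.03]
bail n 1268 360 bar [ 35.2  -0.2 102.2] Y [-21.   20.7] phi 2.8
block n 591 X [-62.1 -21.1]
top slope [9.20000e-02 1.13474e+02] z 110.3
36.1083
```

View pics/fin.png

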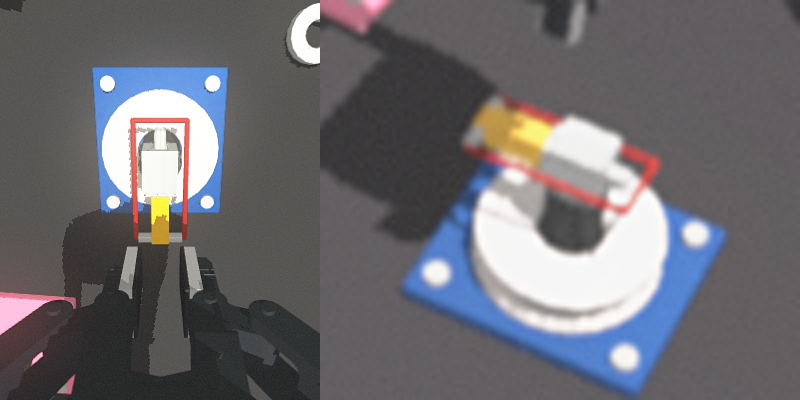

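The bail lies around the head with its bar beyond the tip. I'll compare the arm slope with the pin slope to confirm it is fully over.

Run:
```python
from meas import *
import pickle
c=pickle.load(open('bail2.pkl','rb')); Q=bailpts(c)
for sgn in (1,-1):
    m=(Q[:,1]*sgn>16)&(Q[:,0]<30)&(Q[:,0]>-52); print('arm',sgn,m.sum(),np.polyfit(Q[m,0],Q[m,2],1).round(4))
P=cloud(c); D=P[...,:2]-SC; X=D@EX; Y=D@EY; Z=P[...,2]
m=(abs(Y)<4)&(X>-52)&(X<-23)&(Z>105)&(Z<116); print('block top',m.sum(),np.polyfit(X[m],Z[m],1).round(4))
m=(abs(Y)<2)&(X>18)&(X<28)&(Z>98)&(Z<112); print('shank top',m.sum(),np.polyfit(X[m],Z[m],1).round(4),np.median(Z[m]), np.percentile(X[(abs(Y)<3)&(X>18)&(X<33)&(Z>98)&(Z<112)],99))
near=np.hypot(X,Y); b=big(mask(c['image'],(100,120,40),(125,255,255)))
q=Z>35; m=q&(Z<48)&(near<65); print('pulley centre',cv2.minEnclosingCircle(np.c_[X[m],Y[m]].astype(np.float32)))
c0=pickle.load(open('w_st2.pkl','rb')); P=cloud(c0); D=P[...,:2]-SC; X=D@EX; Y=D@EY; Z=P[...,2]; m=(Z>35)&(Z<48)&(np.hypot(X,Y)<65); print('pulley before',cv2.minEnclosingCircle(np.c_[X[m],Y[m]].astype(np.float32)))
```

```text
arm 1 432 [1.700000e-02 1.016495e+02]
arm -1 418 [1.660000e-02 1.017361e+02]
block top 342 [1.290000e-02 1.108656e+02]
shank top 73 [2.220000e-02 1.062911e+02] 106.9407288168118 29.783232138724056
pulley centre ((0.527443528175354, -0.1362231969833374), 54.99794387817383)
pulley before ((0.4181154668331146, -0.19745567440986633), 54.929656982421875)
```

```bash
python3 -c "
from h import *
s=bot.read_state(); print(s['clock'],s['ee_pos'],s['ft_force'].round(2)); bot.finish_job()"
```

```text
36.1083 [590.40398805 153.53559528 229.05826763] [ 0.52  0.27 -1.29]
the job is handed in; nothing more can be done
```

The linchpin is in the spindle with its collar against the steel and its red bail swung fully over the end. I handed the job in at 36.1 s with the gripper clear of everything.

**Insertion:** I found the real hole with the wrist camera's depth image: its centre is about 101.5 mm above the bench, roughly 9.5 mm higher than nominal. The pin slid in with no more than about 2 N of resistance. I stopped when the collar touched, at a change of about 6 N, then let go.

**Bail:** I pushed the bar over from behind, then pressed it down from above until it met its stop, at a change of about 7 N.

**Last checks:**
- **Bail fully over:** its arms slope 0.017, against 0.013 for the grip block and 0.022 for the shank, so it lies along the pin.
- **Pin seated:** the tip is 29.8 mm past the spindle axis (30 expected). The collar was flush when I checked it just after letting go.
- **Pulley:** it reads within about 0.1 mm of where it was before.

**Not certain:**
- **Push direction:** the stand looks the same from both ends, so I took +x to be the direction pointing away from the robot.
- **Bystanders:** I did not measure their positions again at the end, but nothing came near them.

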